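# Slide the roller's tool tray home with its tools laid in

## Robot

A 7-joint arm with a two-finger parallel gripper is mounted at the origin on the work surface. World frame = base frame: x ahead of the robot, y to its left, z up, the work surface at z = 0. Lengths are in m, angles in rad, forces in N, time in s.
With the tool pointing down it reaches from about 0.4 to 0.85 m from the base axis. Payload 4.4 kg.
Tool frame: the origin (TCP) lies on the centre line of the jaws, within the pads' length; the fingertips stand 8 mm ahead of it and the grasp point (between the pads) lies 11 mm behind it; z points along the fingers, y is the line along which they close (so a half turn about z gives the same grasp; the last joint's range is limited). The gripper opens to 94 mm and grips with 3 to 60 N. Pads are 16 mm wide; open, the fingers measure 119 mm over their backs; the gripper's body (75 mm by 177 mm) begins 78 mm behind the grasp point.
Start: joints at [1.188, 0.628, 0.038, 1.517, -0.027, 0.996, -0.02], TCP at [0.203, -0.618, 0.213] pointing down, gripper open.
Joint ranges: [-3.06, 3.06], [-0.37, 2.12], [-1.25, 1.32], [0.18, 2.47], [-1.1, 4.24], [0.23, 1.98], [-2.94, 2.94]. Speed limits (rad/s): [2.57, 2.57, 3.14, 3.14, 3.14, 3.14, 3.14].

## Interface

Orientations are given as a unit quaternion [x, y, z, w].
In Python, from station import manip gives the robot as it stands.
- The arm moves only by the tool apply_moves, never from a script. Its argument "series" is a list of rows, each an object of numbers: "dx", "dy", "dz": the shift along the world's x, y, z in cm; "wx", "wy", "wz": the turn, a rotation vector about the world's x, y, z in rad. A call has 1 to 20 rows; each row is the pose to reach, as a shift and turn from the pose commanded when the call began; what a row does not reach only later rows make up. A row lasts 1/10 s, in which the tool goes at most 50 mm and 8.59 degrees, less where a joint would pass 70% of its speed; a pose out of reach is approached as far as the arm can. A call with a gripper value outside its range is refused whole. "jaw" is the finger opening in cm, from 0 to 9.4, set as the call begins (left out, the last holds). The fingers move at their own pace and stop on an object; "squeeze" is the grip in N (left out, the last holds). Time passes only in rows, so rows that repeat a pose let the fingers close. It gives the time, the measured TCP pose, the force, the opening and the grip force at its end, in the units of the state.
- manip.read_state(): the state, without advancing time (a new reading comes with each control period).
- manip.capture(name): name is "side" or "top"; returns a dict with "frame" (420x560x3 uint8, blue, green, red), "K" (3x3 intrinsics, pixels), "R" (3x3) and "t" (3): a world point X has camera coordinates R X + t. Camera axes: x right, y down, z forward; pixel columns grow to the right and rows downward; lengths in m; the calibration is good to about 2 mm. A picture is of the moment at which its call begins. There is no depth.
- manip.close_job(): hands the job in; it is judged then, once.
Trained networks look in a picture, given as the dict that the camera call returned (one of the last four; its "shot" number tells which), for a name from the list of things; names that differ only in an ending like _2 or _b are one class to them, and where a whole thing is asked for, a point or a joint stands for the part that bears it (a point fixed in the world has none). Each returns a list of dicts, best first, with "conf" (0 to 1); they miss things now and then, are a little off and sometimes report something else, mostly with a low value. They report only what shows in the picture. A call takes as long as a camera call. They do not tell look-alikes from the thing itself.
- manip.outline_of(picture, query): "mask" (420x560 bool, what is visible of it) and "rect" ([centre column, centre row, width, height] in pixels, round what is visible of it).
The state is a dict: "clock": time; "joint_positions": joint angles; "qd": joint speeds; "tau": joint torques, N m; "position": TCP position; "orientation": TCP orientation; "force": force on the tool from outside, world axes, zero at the start; "moment": the same for the moment, N m; "finger_gap": finger opening in m; "finger_force": force on a finger pad.
Only numpy, scipy, OpenCV 4.12 (cv2) and the standard library are available. Lean on these libraries where they do the work, as an engineer would, in place of code of your own. Each camera call takes 0.05 s, during which the arm holds its last target. There are 200 camera calls.

## Task

Put the cigar roller's bench in order: the knife and the bench brush must end lying flat in the compartments of the wooden tool tray that are shaped for them (blade in the narrow slot), and the tray must end pushed up against both strips of the corner stop, its long side along the long strip. Slide the tray along the bench between the lidded jar and the clay cup, never lifting it, and leave the jar, the cup and the metal mould where they stand and upright.

Things in the scene. Friction and masses are not known exactly. Their poses are not given: they have to be found in the camera images.
- tray: Loose open dark-wood tray, 204 x 106 mm (x, y), 16 mm high, 0.5 kg. Origin: centre of underside; z up. Floor 4 mm thick, walls 6 mm, all 16 mm high. A wall on y = 0 makes two rows 44 mm wide. Knife row (y > 0): handle end x -96 to 8, then blade slot 26 mm wide, x 8 to 96 mm. Brush row (y < 0): compartment x -96 to 44 mm; well beyond stays empty. Starts with +x roughly to world +y.
- knife_place (a point): On the tray's floor at tray x = 0, y = +25, z = 4 mm, axes as the tray: where the knife's origin goes, with its x along this x.
- brush_place (a point): On the tray's floor at tray x = -26, y = -25, z = 4 mm, axes as the tray: where the brush's origin goes, its length along this x, either way round.
- knife: Loose leaf knife lying flat, 172 mm long, 90 g: wooden handle 28 mm wide, 24 mm high, x = -86 to 2 mm; steel blade 16 mm wide, 4 mm thick, x = 2 to 86 mm, its underside 2 mm above the handle's. Origin: middle of its length, level with the handle's underside; x points to the blade tip, z up. Middle of the handle, near the centre of mass: x = -42 mm.
- blade_tip (a point): The tip of the knife's blade.
- brush: Loose bench brush standing on its stiff black bristle block, 120 mm long, 26 mm wide, 30 mm high, wooden back on top, 70 g. Origin: centre of its underside; x along its length, z up.
- corner: Corner stop: two light-wood strips fixed to the bench, 18 mm wide, 16 mm high, no floor. Origin: the inner corner, on the bench. Long strip along its y axis, y = 18 to -230 mm, inner face at x = 0; short strip along its x axis, x = 0 to -130 mm, inner face at y = 0. The tray's place is on the -x, -y side, open to the robot and to the right. Turned a little at random.
- home (a point): Where the tray's origin lies when the tray touches both strips: 53 mm in -x and 102 mm in -y from the inner corner, on the bench, axes as the corner stop; the tray's length is then parallel to this y axis. Sliding the loaded tray over the bench takes under 10 N.
- pot: Bystander: loose lidded white ceramic jar, 70 mm across, 70 mm high. Origin: centre of its underside. It stands on the robot's side of the gap that the tray must pass.
- cup: Bystander: loose clay cup, 76 mm across, 72 mm high. Origin: centre of its underside. It stands on the far side of that gap, roughly straight beyond the jar.
- mould: Bystander: loose dark metal mould with eight round recesses, 90 x 170 mm (x, y), 36 mm high. Origin: centre of its underside. It stands beyond the tray's starting place.
Mind the look-alikes: they are no part of the job. Leave any turquoise look-alike of the tray alone.

How it is judged:
At the end, for the whole second after the job is handed in: The tray stands flat within 8 mm of touching both strips, parallel to them within 0.07 rad; the knife lies flat on the floor of its row with the blade in the narrow slot, the brush lies flat on the floor of the brush compartment; all at rest (x of tray in the frame of home between -0.008 and 0.006 m and y of tray in the frame of home between -0.008 and 0.006 m and angle between the x axis of tray and the y axis of home, either way round below 0.07 rad and height (world z) of tray below 0.005 m and angle between tray's own z axis and vertical below 0.04 rad and y of knife in the frame of tray between 0.01 and 0.04 m and x of knife in the frame of tray between -0.02 and 0.015 m and z of each of knife, brush in the frame of tray below 0.008 m and angle between each of knife, brush's own z axis and vertical below 0.06 rad and x of blade_tip in the frame of tray above 0.06 m and y of brush in the frame of tray between -0.04 and -0.01 m and x of brush in the frame of tray between -0.045 and -0.005 m and linear speed of each of tray, knife, brush below 0.02 m/s).
It fails at once if the tray is lifted or tipped off the bench (height (world z) of tray above 0.012 m or angle between tray's own z axis and vertical above 0.12 rad).
It fails at once if the jar, cup or mould is shifted more than 15 mm or tipped (distance of any of pot, cup, mould from where it was at the start of the episode above 0.015 m or angle between any of pot, cup, mould's own z axis and vertical above 0.2 rad).
It fails at once if the tray is taken round the outside of the jar or the cup ((x of tray in the frame of pot below 0 m and y of tray in the frame of pot between -0.03 and 0.03 m) or (x of tray in the frame of cup above 0 m and y of tray in the frame of cup between -0.03 and 0.03 m)).
It also fails if it takes over 72 s, if anything falls off the work surface, if the arm or the gripper's body presses on something with over 40 N, if the wrist force passes 120 N, or if a joint passes its speed limit or range.

## Working session

There is one attempt and no reset: what is moved stays moved. The work goes in short steps, Python scripts to look and compute and a tool call to move; the robot and the scene stay as the last step left them, time stands still between calls to the robot, and variables do not carry over. Pictures are saved under pics/ and viewed, at most 11 in all, crops included, and the job is handed in when it is done.

Besides the shell and the picture viewer there is one more tool, called after "Request:" as name(argument=value, ...), one argument or row to a line, values as JSON. apply_moves: Moves the arm, as the interface text tells. Its arguments: {"type":"object","properties":{"series":{"type":"array"},"jaw":{"type":"number"},"squeeze":{"type":"number"}},"required":["series"]}

```bash
mkdir -p pics; cat > h.py <<'E'
import numpy as np, cv2
from station import manip
def ray(c,uv,z):
    uv=np.atleast_2d(np.asarray(uv,float)); K,R,t=map(np.asarray,(c["K"],c["R"],c["t"]))
    d=(np.linalg.inv(K)@np.c_[uv,np.ones(len(uv))].T).T@R; o=-R.T@t
    return o+d*((z-o[2])/d[:,2])[:,None]
def proj(c,X):
    X=np.atleast_2d(X); p=(np.asarray(c["R"])@X.T).T+np.asarray(c["t"]); p=p@np.asarray(c["K"]).T
    return p[:,:2]/p[:,2:]
E
python3 - <<'E'
from h import *
a=manip.capture("top"); b=manip.capture("side")
for n,c in(("top",a),("side",b)):
    cv2.imwrite(f"pics/{n}0.png",c["frame"]); print(n,-np.array(c["R"]).T@np.array(c["t"]),np.round(c["R"],2).tolist())
for q in ["tray","knife","brush","corner","pot","cup","mould"]:
    for n,c in(("top",a),("side",b)):
        for r in manip.outline_of(c,q)[:3]: print(q,n,round(r["conf"],2),np.round(r["rect"]))
print(manip.read_state())
E
```

```text
top [ 0.31240924 -0.00576552  1.15988268] [[-0.01, -1.0, 0.0], [-0.98, 0.01, -0.19], [0.19, -0.0, -0.98]]
side [ 0.37624218 -0.85362345  0.88628907] [[0.99, -0.15, 0.01], [-0.1, -0.69, -0.72], [0.12, 0.71, -0.69]]
tray top 0.85 [206. 298.  62.  88.]
tray top 0.57 [405. 302.  85.  62.]
tray side 0.74 [299. 322.  63.  99.]
tray side 0.69 [173. 364.  92. 112.]
tray side 0.68 [179. 176.  85.  55.]
knife top 0.86 [196. 218.  40.  50.]
knife top 0.6 [378. 211.  76.  54.]
knife side 0.63 [256. 158.  57.  27.]
brush top 0.83 [248. 212.   9.  41.]
brush side 0.74 [270. 196.  46.  24.]
corner top 0.76 [197. 186.  93.  50.]
corner side 0.88 [293. 159.  69.  61.]
pot top 0.91 [288. 245.  23.  25.]
pot top 0.64 [378. 211.  80.  58.]
pot side 0.75 [239. 225.  27.  43.]
cup top 0.95 [286. 159.  24.  25.]
cup side 0.59 [339. 211.  33.  40.]
mould top 0.97 [343. 130.  61.  30.]
mould side 0.92 [406. 271.  66.  74.]
{'clock': 0.8, 'joint_positions': array([ 1.18818284,  0.62835124,  0.03851366,  1.51741404, -0.02697823,
        0.99626768, -0.02001214]), 'qd': array([ 0.00032934, -0.00136718, -0.00083358, -0.00060683,  0.00025911,
        0.00021329,  0.00072418]), 'tau': array([ 8.71740085e-04, -5.49523687e+01,  1.14290513e+00, -1.86932856e+01,
       -5.23946690e-02,  1.55556877e-02, -9.93908401e-06]), 'position': array([ 0.20252112, -0.61767011,  0.2135058 ]), 'orientation': array([9.87482757e-01, 1.57726988e-01, 1.28754723e-05, 3.74459243e-05]), 'force': array([-0.73825767,  0.65046615,  0.76576289]), 'moment': array([-0.03215163,  0.02861412, -0.01276005]), 'finger_force': 0.0, 'finger_gap': 0.0939984147279617}
```

```bash
python3 - <<'E'
import cv2
a=cv2.imread("pics/top0.png"); b=cv2.imread("pics/side0.png")
cv2.imwrite("pics/t1.png",cv2.resize(a[90:350,130:470],(785,600),interpolation=cv2.INTER_CUBIC))
cv2.imwrite("pics/s1.png",cv2.resize(b[110:390,100:470],(793,600),interpolation=cv2.INTER_CUBIC))
E
```

```text
(no output)
```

View pics/t1.png

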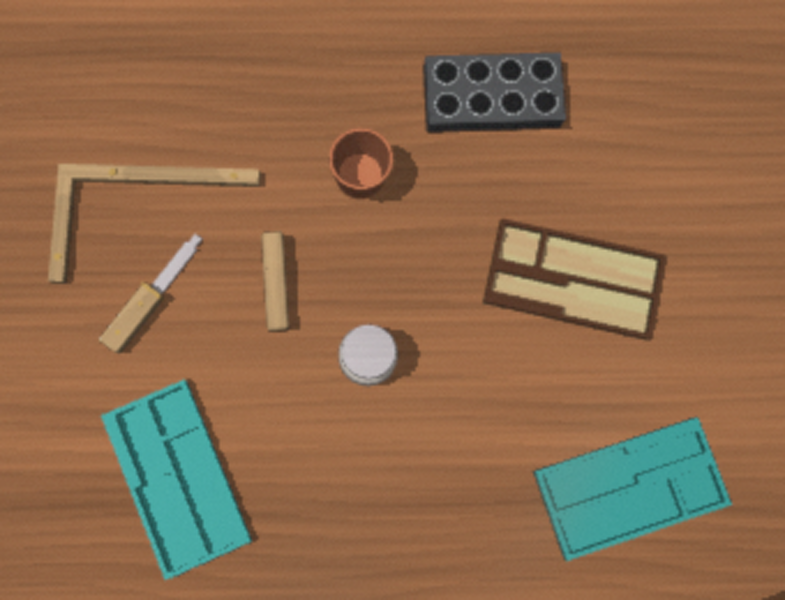

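View pics/s1.png

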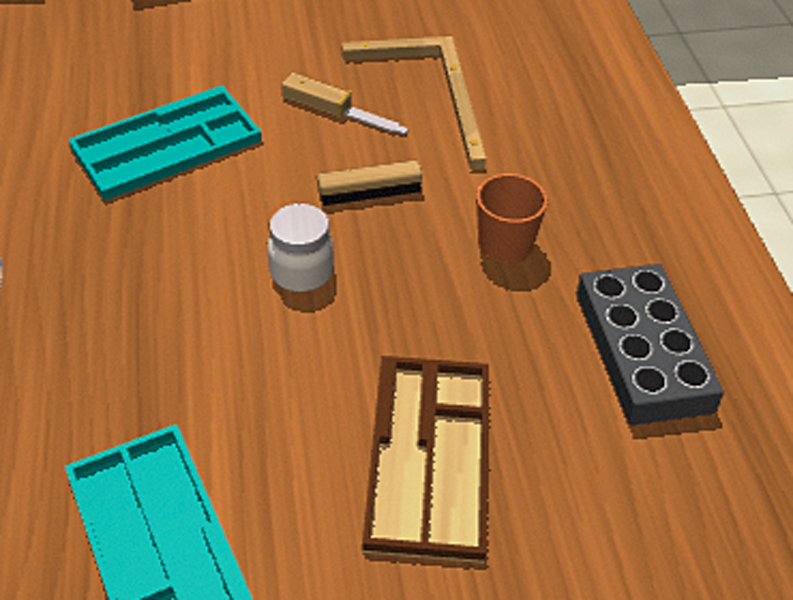

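Dark tray is at crop (575,279), i.e. pixel (379,211) in the top image. Possible confusions are the turquoise trays at (207,297) and (404,301). The description says dark wood, so I choose (379,211). The knife is at about (195,218) px, the brush at (249,212), the jar at (289,243), the cup at (286,159) and the corner's inner corner at about (161,168). Next I fit the poses in both views.

```bash
cat > fit.py <<'E'
from h import *
from scipy.optimize import minimize
def box(x0,x1,y0,y1,z0,z1): return np.array([[x,y,z] for x in(x0,x1) for y in(y0,y1) for z in(z0,z1)])
def cyl(r,h): 
    a=np.linspace(0,2*np.pi,24,False); return np.array([[r*np.cos(t),r*np.sin(t),z] for t in a for z in(0,h)])
S={"tray":[box(-.102,.102,-.053,.053,0,.016)],
"knife":[box(-.086,.002,-.014,.014,0,.024),box(.002,.086,-.008,.008,.002,.006)],
"brush":[box(-.06,.06,-.013,.013,0,.03)],
"corner":[box(0,.018,-.23,.018,0,.016),box(-.13,.018,0,.018,0,.016)],
"pot":[cyl(.035,.07)],"cup":[cyl(.038,.072)],"mould":[box(-.045,.045,-.085,.085,0,.036)]}
U=4
def place(P,p):
    c,s=np.cos(p[2]),np.sin(p[2]); return P@np.array([[c,s,0],[-s,c,0],[0,0,1]])+[p[0],p[1],0]
def render(c,name,p,win):
    x0,y0,w,h=win; m=np.zeros((h*U,w*U),np.uint8)
    for P in S[name]:
        uv=(proj(c,place(P,p))-[x0,y0]+.5)*U-.5
        hull=cv2.convexHull(uv.astype(np.float32))
        cv2.fillConvexPoly(m,np.round(hull*16).astype(np.int32),255,shift=4)
    return cv2.resize(m,(w,h),interpolation=cv2.INTER_AREA)/255.
def seg(c,name,p,pad=12,grab=True,init=None):
    pts=np.vstack([proj(c,place(P,p)) for P in S[name]])
    lo=np.maximum(pts.min(0)-pad,0).astype(int); hi=np.minimum(pts.max(0)+pad,[559,419]).astype(int)
    win=(lo[0],lo[1],hi[0]-lo[0],hi[1]-lo[1])
    im=np.ascontiguousarray(c["frame"][lo[1]:hi[1],lo[0]:hi[0]])
    r=(render(c,name,p,win)>.5).astype(np.uint8) if init is None else init[lo[1]:hi[1],lo[0]:hi[0]].astype(np.uint8)
    if not grab: return r.astype(float),win
    k=np.ones((3,3),np.uint8); m=np.full(r.shape,cv2.GC_BGD,np.uint8)
    m[cv2.dilate(r,k,iterations=3)>0]=cv2.GC_PR_BGD; m[r>0]=cv2.GC_PR_FGD; m[cv2.erode(r,k,iterations=2)>0]=cv2.GC_FGD
    cv2.grabCut(im,m,None,np.zeros((1,65)),np.zeros((1,65)),4,cv2.GC_INIT_WITH_MASK)
    return ((m==1)|(m==3)).astype(float),win
def fit(cams,name,p,yaw=True,it=3,inits=None,grab=True):
    p=np.array(p,float)
    for i in range(it):
        T=[(c,*seg(c,name,p,grab=grab,init=(inits[j] if inits and (i==0 or not grab) else None))) for j,c in enumerate(cams)]
        def f(d):
            q=p+[d[0]/100,d[1]/100,d[2]/10*yaw]
            return sum(((render(c,name,q,w)-m)**2).sum()/m.sum() for c,m,w in T)
        sx=np.vstack([[0,0,0],np.eye(3)])
        r=minimize(f,[0,0,0],method="Nelder-Mead",options=dict(initial_simplex=sx,xatol=.01,fatol=1e-5,maxiter=300))
        p=p+[r.x[0]/100,r.x[1]/100,r.x[2]/10*yaw]
    return p,r.fun
def overlay(c,poses):
    k=3;im=cv2.resize(c["frame"],None,fx=k,fy=k,interpolation=cv2.INTER_CUBIC)
    for n,p in poses.items():
        for P in S[n]:
            h=cv2.convexHull(((proj(c,place(P,p))+.5)*k-.5).astype(np.float32)); cv2.polylines(im,[np.round(h).astype(np.int32)],True,(255,0,255),1)
    return im
E
python3 - <<'E'
from fit import *
import json
a=manip.capture("top"); b=manip.capture("side")
def w(u,v,z): return ray(a,[(u/2.309+130,v/2.309+90)],z)[0][:2]
def ini(u,v,z,uv2=None,off=0):
    p=w(u,v,z); y=0
    if uv2: d=w(*uv2,z)-p; y=np.arctan2(d[1],d[0])+off
    return [*p,y]
I={"tray":ini(575,279,.016,(493,262)),"knife":ini(157,290,.01,(199,238)),"brush":ini(276,282,.03,(272,236)),
"corner":ini(70,180,.016,(260,182),np.pi/2),"pot":ini(369,353,.07),"cup":ini(361,160,.072),"mould":ini(495,88,.036)}
R={}
for n in I:
    yaw=n not in("pot","cup")
    P=[fit(cs,n,I[n],yaw) for cs in([a],[b],[a,b])]
    R[n]=P[2][0].tolist()
    print(n,np.round(I[n],3),*[f"{np.round(p,4)} {e:.3f}" for p,e in P])
json.dump(R,open("poses.json","w"))
t=overlay(a,R)[270:1050,390:1410]; cv2.imwrite("pics/ov.png",cv2.resize(t,(784,600),interpolation=cv2.INTER_AREA))
s=overlay(b,R)[330:1170,450:1410]; cv2.imwrite("pics/ovs.png",cv2.resize(s,(686,600),interpolation=cv2.INTER_AREA))
E
```

```text
tray [ 0.523 -0.285  1.35 ] [ 0.5256 -0.2852  1.3312] 0.010 [ 0.5257 -0.2844  1.3359] 0.013 [ 0.5256 -0.2849  1.3327] 0.025
knife [ 0.517  0.222 -0.66 ] [ 0.5169  0.2247 -0.6085] 0.135 [ 0.514  0.221 -0.638] 0.082 [ 0.5155  0.2231 -0.621 ] 0.301
brush [0.521 0.076 0.088] [0.5242 0.0792 0.0761] 0.146 [0.5221 0.0698 0.0539] 0.128 [0.5234 0.0784 0.0746] 0.281
corner [ 0.655  0.332 -0.022] [ 0.6581  0.3288 -0.0419] 0.111 [ 0.6574  0.3253 -0.0418] 0.160 [ 0.6581  0.3255 -0.0432] 0.277
pot [ 0.43  -0.032  0.   ] [ 0.4306 -0.0305  0.    ] 0.137 [ 0.4327 -0.0323  0.    ] 0.115 [ 0.4321 -0.0314  0.    ] 0.269
cup [ 0.658 -0.027  0.   ] [ 0.659  -0.0277  0.    ] 0.165 [ 0.6576 -0.0319  0.    ] 0.140 [ 0.6589 -0.0289  0.    ] 0.315
mould [ 0.761 -0.194  0.   ] [ 0.763  -0.1949  0.0193] 0.041 [ 0.7619 -0.1944  0.0124] 0.021 [ 0.7624 -0.1947  0.0173] 0.067
```

View pics/ov.png

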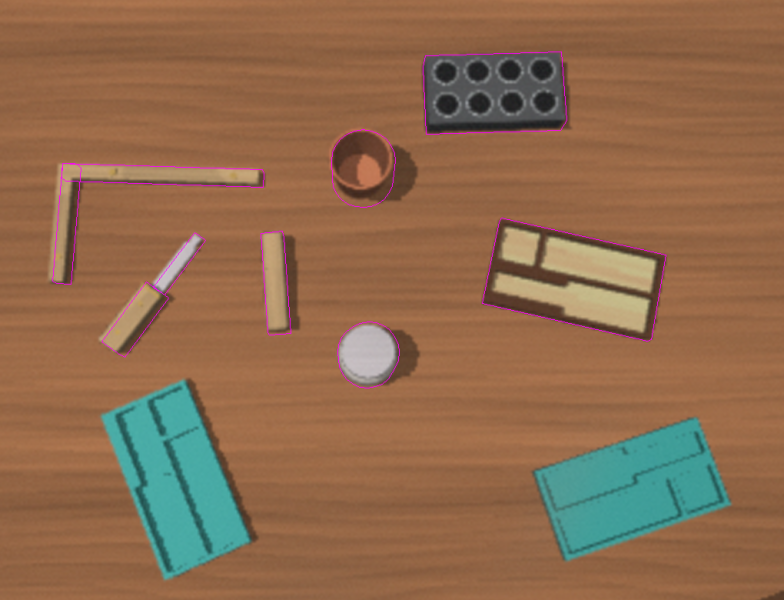

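The overlay outlines sit on all seven objects to within about 1–2 px. The dark tray at crop (575,279) has two rows, with its well to the left and its slot below left, as described. Now the brush.

Request:
apply_moves(
  series=[
    {"dx":16,"dy":35,"dz":-3,"wz":-0.12},
    {"dx":16,"dy":35,"dz":-3,"wz":-0.12},
    {"dx":16,"dy":35,"dz":-3,"wz":-0.12},
    {"dx":16,"dy":35,"dz":-3,"wz":-0.12},
    {"dx":16,"dy":35,"dz":-3,"wz":-0.12},
    {"dx":16,"dy":35,"dz":-3,"wz":-0.12},
    {"dx":16,"dy":35,"dz":-3,"wz":-0.12},
    {"dx":16,"dy":35,"dz":-3,"wz":-0.12},
    {"dx":32.2,"dy":69.7,"dz":-8,"wz":-0.24},
    {"dx":32.2,"dy":69.7,"dz":-8,"wz":-0.24},
    {"dx":32.2,"dy":69.7,"dz":-8,"wz":-0.24},
    {"dx":32.2,"dy":69.7,"dz":-8,"wz":-0.24},
    {"dx":32.2,"dy":69.7,"dz":-8,"wz":-0.24},
    {"dx":32.2,"dy":69.7,"dz":-8,"wz":-0.24},
    {"dx":32.2,"dy":69.7,"dz":-8,"wz":-0.24},
    {"dx":32.2,"dy":69.7,"dz":-8,"wz":-0.24},
    {"dx":32.2,"dy":69.7,"dz":-8,"wz":-0.24},
    {"dx":32.2,"dy":69.7,"dz":-8,"wz":-0.24},
    {"dx":32.2,"dy":69.7,"dz":-8,"wz":-0.24},
  ],
  jaw=9.4,
)

```text
invalid input at $.series[0]: expected keys dx, dy, dz, wx, wy, wz
```

Request:
apply_moves(
  series=[
    {"dx":16,"dy":35,"dz":-3,"wx":0,"wy":0,"wz":-0.12},
    {"dx":16,"dy":35,"dz":-3,"wx":0,"wy":0,"wz":-0.12},
    {"dx":16,"dy":35,"dz":-3,"wx":0,"wy":0,"wz":-0.12},
    {"dx":16,"dy":35,"dz":-3,"wx":0,"wy":0,"wz":-0.12},
    {"dx":16,"dy":35,"dz":-3,"wx":0,"wy":0,"wz":-0.12},
    {"dx":16,"dy":35,"dz":-3,"wx":0,"wy":0,"wz":-0.12},
    {"dx":16,"dy":35,"dz":-3,"wx":0,"wy":0,"wz":-0.12},
    {"dx":16,"dy":35,"dz":-3,"wx":0,"wy":0,"wz":-0.12},
    {"dx":32.2,"dy":69.7,"dz":-8,"wx":0,"wy":0,"wz":-0.24},
    {"dx":32.2,"dy":69.7,"dz":-8,"wx":0,"wy":0,"wz":-0.24},
    {"dx":32.2,"dy":69.7,"dz":-8,"wx":0,"wy":0,"wz":-0.24},
    {"dx":32.2,"dy":69.7,"dz":-8,"wx":0,"wy":0,"wz":-0.24},
    {"dx":32.2,"dy":69.7,"dz":-8,"wx":0,"wy":0,"wz":-0.24},
    {"dx":32.2,"dy":69.7,"dz":-8,"wx":0,"wy":0,"wz":-0.24},
    {"dx":32.2,"dy":69.7,"dz":-8,"wx":0,"wy":0,"wz":-0.24},
    {"dx":32.2,"dy":69.7,"dz":-8,"wx":0,"wy":0,"wz":-0.24},
    {"dx":32.2,"dy":69.7,"dz":-8,"wx":0,"wy":0,"wz":-0.24},
    {"dx":32.2,"dy":69.7,"dz":-8,"wx":0,"wy":0,"wz":-0.24},
    {"dx":32.2,"dy":69.7,"dz":-8,"wx":0,"wy":0,"wz":-0.24},
  ],
  jaw=9.4,
)

```text
clock: 2.8
position: [0.5241, 0.0777, 0.1336]
orientation: [0.999, 0.037, -0.0, 0.0]
force: [0.3, -0.0, -0.4]
finger_gap: 0.0941
finger_force: 0.0
```

Request:
apply_moves(
  series=[
    {"dx":0,"dy":0,"dz":-5,"wx":0,"wy":0,"wz":0},
    {"dx":0,"dy":0,"dz":-9,"wx":0,"wy":0,"wz":0},
    {"dx":0,"dy":0,"dz":-10.9,"wx":0,"wy":0,"wz":0},
    {"dx":0,"dy":0,"dz":-10.9,"wx":0,"wy":0,"wz":0},
    {"dx":0,"dy":0,"dz":-10.9,"wx":0,"wy":0,"wz":0},
  ],
  jaw=9.4,
)

```text
clock: 3.3
position: [0.5247, 0.0779, 0.0251]
orientation: [0.999, 0.037, 0.0, 0.0]
force: [-0.2, 0.4, 0.4]
finger_gap: 0.094
finger_force: 0.0
```

Request:
apply_moves(
  series=[
    {"dx":0,"dy":0,"dz":0,"wx":0,"wy":0,"wz":0},
    {"dx":0,"dy":0,"dz":0,"wx":0,"wy":0,"wz":0},
    {"dx":0,"dy":0,"dz":0,"wx":0,"wy":0,"wz":0},
    {"dx":0,"dy":0,"dz":0,"wx":0,"wy":0,"wz":0},
    {"dx":0,"dy":0,"dz":0,"wx":0,"wy":0,"wz":0},
    {"dx":0,"dy":0,"dz":0,"wx":0,"wy":0,"wz":0},
    {"dx":0,"dy":0,"dz":0,"wx":0,"wy":0,"wz":0},
    {"dx":0,"dy":0,"dz":0,"wx":0,"wy":0,"wz":0},
  ],
  jaw=0,
  squeeze=20,
)

```text
clock: 4.1
position: [0.5245, 0.0794, 0.0244]
orientation: [0.999, 0.038, -0.0, 0.0]
force: [0.3, 0.0, 0.2]
finger_gap: 0.0332
finger_force: 0.0
```

Request:
apply_moves(
  series=[
    {"dx":0,"dy":0,"dz":0,"wx":0,"wy":0,"wz":0},
    {"dx":0,"dy":0,"dz":0,"wx":0,"wy":0,"wz":0},
    {"dx":0,"dy":0,"dz":0,"wx":0,"wy":0,"wz":0},
    {"dx":0,"dy":0,"dz":0,"wx":0,"wy":0,"wz":0},
    {"dx":0,"dy":0,"dz":5,"wx":0,"wy":0,"wz":0},
    {"dx":0,"dy":0,"dz":10,"wx":0,"wy":0,"wz":0},
    {"dx":0,"dy":0,"dz":12,"wx":0,"wy":0,"wz":0.1},
  ],
)

```text
clock: 4.8
position: [0.5266, 0.0795, 0.1481]
orientation: [0.996, 0.089, 0.003, 0.0]
force: [0.3, 0.5, -0.6]
finger_gap: 0.0258
finger_force: 20.0
```

Request:
apply_moves(
  series=[
    {"dx":1.7,"dy":-20,"dz":0,"wx":0,"wy":0,"wz":0.6},
    {"dx":1.7,"dy":-20,"dz":0,"wx":0,"wy":0,"wz":0.6},
    {"dx":1.7,"dy":-20,"dz":0,"wx":0,"wy":0,"wz":0.6},
    {"dx":1.7,"dy":-20,"dz":0,"wx":0,"wy":0,"wz":0.6},
    {"dx":1.7,"dy":-40.2,"dz":-2,"wx":0,"wy":0,"wz":1.156},
    {"dx":1.7,"dy":-40.2,"dz":-2,"wx":0,"wy":0,"wz":1.156},
    {"dx":1.7,"dy":-40.2,"dz":-2,"wx":0,"wy":0,"wz":1.156},
    {"dx":1.7,"dy":-40.2,"dz":-2,"wx":0,"wy":0,"wz":1.156},
    {"dx":1.7,"dy":-40.2,"dz":-7,"wx":0,"wy":0,"wz":1.156},
    {"dx":1.7,"dy":-40.2,"dz":-7,"wx":0,"wy":0,"wz":1.156},
    {"dx":1.7,"dy":-40.2,"dz":-7,"wx":0,"wy":0,"wz":1.156},
    {"dx":1.7,"dy":-40.2,"dz":-7,"wx":0,"wy":0,"wz":1.156},
  ],
)

```text
clock: 6.0
position: [0.5433, -0.3212, 0.0764]
orientation: [0.785, 0.619, 0.001, 0.001]
force: [0.3, 0.3, -0.2]
finger_gap: 0.0259
finger_force: 20.0
```

Request:
apply_moves(
  series=[
    {"dx":0,"dy":0,"dz":-2,"wx":0,"wy":0,"wz":0},
    {"dx":0,"dy":0,"dz":-2,"wx":0,"wy":0,"wz":0},
    {"dx":0,"dy":0,"dz":-2,"wx":0,"wy":0,"wz":0},
    {"dx":0,"dy":0,"dz":-2,"wx":0,"wy":0,"wz":0},
  ],
)

```text
clock: 6.4
position: [0.5427, -0.3225, 0.0562]
orientation: [0.786, 0.619, 0.0, 0.001]
force: [0.3, -0.2, -0.5]
finger_gap: 0.0263
finger_force: 20.0
```

```bash
python3 - <<'E'
from fit import *
b=manip.capture("side"); s=manip.read_state(); print(s["position"])
uv=proj(b,[[.53,-.29,.03]])[0].astype(int); r=b["frame"][uv[1]-75:uv[1]+75,uv[0]-100:uv[0]+100]
cv2.imwrite("pics/b1.png",cv2.resize(r,None,fx=4,fy=4,interpolation=cv2.INTER_CUBIC))
E
```

```text
[ 0.54253928 -0.32266725  0.05602141]
```

View pics/b1.png

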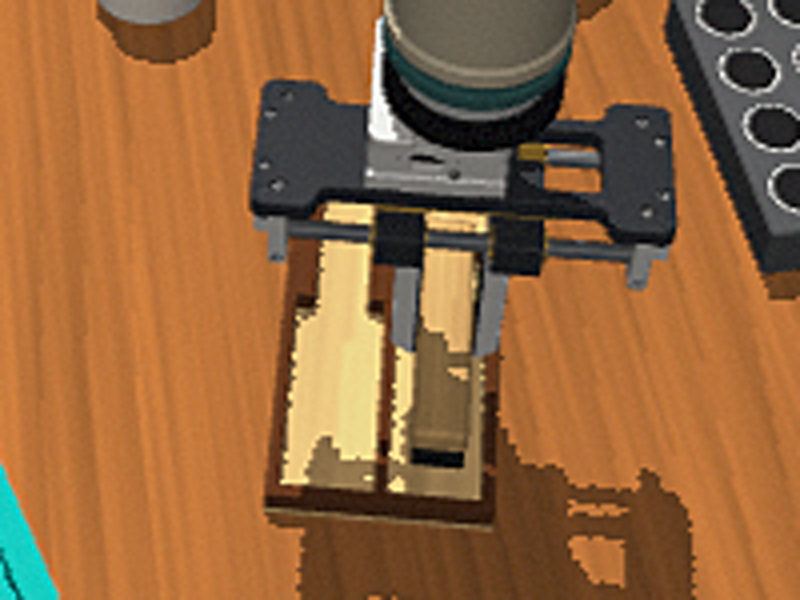

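The crop shows the brush gripped, its near end at crop (438,455), centred in its compartment and parallel to it. I lower it and release.

Request:
apply_moves(
  series=[
    {"dx":0,"dy":0,"dz":-1.5,"wx":0,"wy":0,"wz":0},
    {"dx":0,"dy":0,"dz":-2.3,"wx":0,"wy":0,"wz":0},
    {"dx":0,"dy":0,"dz":-2.7,"wx":0,"wy":0,"wz":0},
    {"dx":0,"dy":0,"dz":-2.7,"wx":0,"wy":0,"wz":0},
    {"dx":0,"dy":0,"dz":-2.7,"wx":0,"wy":0,"wz":0},
  ],
)

```text
clock: 6.95
position: [0.5407, -0.3225, 0.0276]
orientation: [0.786, 0.618, -0.001, -0.001]
force: [-2.6, 1.2, 7.6]
finger_gap: 0.0256
finger_force: 20.0
```

Request:
apply_moves(
  series=[
    {"dx":0,"dy":0,"dz":0,"wx":0,"wy":0,"wz":0},
    {"dx":0,"dy":0,"dz":0,"wx":0,"wy":0,"wz":0},
    {"dx":0,"dy":0,"dz":0,"wx":0,"wy":0,"wz":0},
    {"dx":0,"dy":0,"dz":4,"wx":0,"wy":0,"wz":0},
    {"dx":0,"dy":0,"dz":8,"wx":0,"wy":0,"wz":0},
    {"dx":0,"dy":0,"dz":12,"wx":0,"wy":0,"wz":0},
  ],
  jaw=4.5,
)

```text
clock: 7.55
position: [0.5413, -0.3224, 0.1483]
orientation: [0.786, 0.618, -0.0, -0.001]
force: [-0.4, -1.4, -0.4]
finger_gap: 0.0448
finger_force: 0.0
```

Request:
apply_moves(
  series=[
    {"dx":-2,"dy":19,"dz":0,"wx":0,"wy":0,"wz":-0.65},
    {"dx":-2,"dy":19,"dz":0,"wx":0,"wy":0,"wz":-0.65},
    {"dx":-2,"dy":19,"dz":0,"wx":0,"wy":0,"wz":-0.65},
    {"dx":-2,"dy":19,"dz":0,"wx":0,"wy":0,"wz":-0.65},
    {"dx":-4,"dy":38,"dz":0,"wx":0,"wy":0,"wz":-1.3},
    {"dx":-4,"dy":38,"dz":0,"wx":0,"wy":0,"wz":-1.3},
    {"dx":-4,"dy":38,"dz":0,"wx":0,"wy":0,"wz":-1.3},
    {"dx":-4,"dy":38,"dz":0,"wx":0,"wy":0,"wz":-1.3},
    {"dx":-4,"dy":38,"dz":0,"wx":0,"wy":0,"wz":-1.3},
    {"dx":-6,"dy":57,"dz":-3,"wx":0,"wy":0,"wz":-1.95},
    {"dx":-6,"dy":57,"dz":-3,"wx":0,"wy":0,"wz":-1.95},
    {"dx":-6,"dy":57,"dz":-3,"wx":0,"wy":0,"wz":-1.95},
    {"dx":-6,"dy":57,"dz":-3,"wx":0,"wy":0,"wz":-1.95},
    {"dx":-6,"dy":57,"dz":-3,"wx":0,"wy":0,"wz":-1.95},
    {"dx":-6,"dy":57,"dz":-3,"wx":0,"wy":0,"wz":-1.95},
    {"dx":-6,"dy":57,"dz":-3,"wx":0,"wy":0,"wz":-1.95},
    {"dx":-6,"dy":57,"dz":-3,"wx":0,"wy":0,"wz":-1.95},
  ],
  jaw=7,
)

```text
clock: 9.25
position: [0.482, 0.2459, 0.1177]
orientation: [0.953, -0.304, 0.0, 0.0]
force: [0.6, -0.2, -0.8]
finger_gap: 0.0697
finger_force: 0.0
```

```bash
python3 - <<'E'
from fit import *
s=manip.read_state(); print(s["position"],s["orientation"],s["joint_positions"])
b=manip.capture("side"); a=manip.capture("top")
import json
p=json.load(open("poses.json")); t0=p["tray"]
print("tray",[fit([c],"tray",t0) for c in(a,b)])
# brush end in tray: view side crop
uv=proj(b,[[.53,-.29,.03]])[0].astype(int); r=b["frame"][uv[1]-60:uv[1]+60,uv[0]-50:uv[0]+50]
kk=proj(b,[[.50,.23,.03]])[0].astype(int); r2=b["frame"][kk[1]-60:kk[1]+60,kk[0]-50:kk[0]+50]
cv2.imwrite("pics/b2.png",cv2.resize(np.hstack([r,r2]),None,fx=4,fy=4,interpolation=cv2.INTER_CUBIC))
E
```

```text
[0.4820099  0.24586479 0.11768664] [ 9.52521081e-01 -3.04472554e-01  1.94290045e-04  1.27318578e-04] [-0.71513956  0.62380479  0.29086369  1.92110347 -0.284978    0.63634257
 -2.43497279]
tray [(array([ 0.52563724, -0.28525132,  1.33189354]), np.float64(0.010129390548045262)), (array([ 0.52562436, -0.28436473,  1.33648057]), np.float64(0.014032102078234496))]
```

View pics/b2.png

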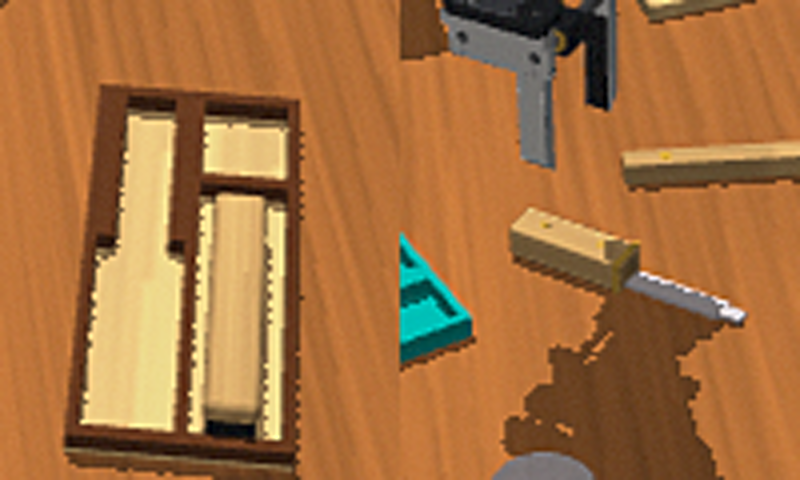

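The left half shows the brush flat in its compartment with its end near the -x wall. The right half shows the knife on the bench under the gripper, undisturbed. Now the knife grasp.

Request:
apply_moves(
  series=[
    {"dx":0,"dy":0,"dz":-5,"wx":0,"wy":0,"wz":0},
    {"dx":0,"dy":0,"dz":-8.5,"wx":0,"wy":0,"wz":0},
    {"dx":0,"dy":0,"dz":-9.5,"wx":0,"wy":0,"wz":0},
    {"dx":0,"dy":0,"dz":-9.5,"wx":0,"wy":0,"wz":0},
    {"dx":0,"dy":0,"dz":-9.5,"wx":0,"wy":0,"wz":0},
  ],
)

```text
clock: 9.85
position: [0.4826, 0.2473, 0.0236]
orientation: [0.953, -0.304, 0.001, -0.001]
force: [-0.2, 1.0, 0.4]
finger_gap: 0.07
finger_force: 0.0
```

Request:
apply_moves(
  series=[
    {"dx":0,"dy":0,"dz":0,"wx":0,"wy":0,"wz":0},
    {"dx":0,"dy":0,"dz":0,"wx":0,"wy":0,"wz":0},
    {"dx":0,"dy":0,"dz":0,"wx":0,"wy":0,"wz":0},
    {"dx":0,"dy":0,"dz":0,"wx":0,"wy":0,"wz":0},
    {"dx":0,"dy":0,"dz":0,"wx":0,"wy":0,"wz":0},
    {"dx":0,"dy":0,"dz":0,"wx":0,"wy":0,"wz":0},
    {"dx":0,"dy":0,"dz":0,"wx":0,"wy":0,"wz":0},
    {"dx":0,"dy":0,"dz":0,"wx":0,"wy":0,"wz":0},
    {"dx":0,"dy":0,"dz":0,"wx":0,"wy":0,"wz":0},
  ],
  jaw=0,
  squeeze=30,
)

```text
clock: 10.75
position: [0.4819, 0.2477, 0.0227]
orientation: [0.953, -0.304, 0.0, -0.0]
force: [0.2, 1.6, 2.6]
finger_gap: 0.0273
finger_force: 30.0
```

Request:
apply_moves(
  series=[
    {"dx":0,"dy":0,"dz":4,"wx":0,"wy":0,"wz":0},
    {"dx":0,"dy":0,"dz":8,"wx":0,"wy":0,"wz":0},
    {"dx":0,"dy":0,"dz":12,"wx":0,"wy":0,"wz":0},
    {"dx":1,"dy":-19,"dz":12,"wx":0,"wy":0,"wz":0.65},
    {"dx":1,"dy":-19,"dz":12,"wx":0,"wy":0,"wz":0.65},
    {"dx":1,"dy":-19,"dz":12,"wx":0,"wy":0,"wz":0.65},
    {"dx":1,"dy":-19,"dz":12,"wx":0,"wy":0,"wz":0.65},
    {"dx":1,"dy":-38,"dz":12,"wx":0,"wy":0,"wz":1.3},
    {"dx":1,"dy":-38,"dz":12,"wx":0,"wy":0,"wz":1.3},
    {"dx":1,"dy":-38,"dz":12,"wx":0,"wy":0,"wz":1.3},
    {"dx":1,"dy":-38,"dz":12,"wx":0,"wy":0,"wz":1.3},
    {"dx":1,"dy":-38,"dz":12,"wx":0,"wy":0,"wz":1.3},
    {"dx":1,"dy":-56.7,"dz":11,"wx":0,"wy":0,"wz":1.95},
    {"dx":1,"dy":-56.7,"dz":10,"wx":0,"wy":0,"wz":1.95},
    {"dx":1,"dy":-56.7,"dz":9,"wx":0,"wy":0,"wz":1.95},
    {"dx":1,"dy":-56.7,"dz":7,"wx":0,"wy":0,"wz":1.95},
    {"dx":1,"dy":-56.7,"dz":5,"wx":0,"wy":0,"wz":1.95},
    {"dx":1,"dy":-56.7,"dz":5,"wx":0,"wy":0,"wz":1.95},
    {"dx":1,"dy":-56.7,"dz":5,"wx":0,"wy":0,"wz":1.95},
  ],
)

```text
clock: 12.65
position: [0.4911, -0.3184, 0.0721]
orientation: [0.786, 0.618, -0.0, -0.001]
force: [0.5, -0.2, 0.2]
finger_gap: 0.0278
finger_force: 30.0
```

```bash
python3 - <<'E'
from fit import *
b=manip.capture("side"); s=manip.read_state(); print(s["position"],s["orientation"],s["finger_gap"])
uv=proj(b,[[.53,-.29,.03]])[0].astype(int); r=b["frame"][uv[1]-70:uv[1]+65,uv[0]-80:uv[0]+80]
cv2.imwrite("pics/b3.png",cv2.resize(r,None,fx=4.4,fy=4.4,interpolation=cv2.INTER_CUBIC))
E
```

```text
[ 0.49207105 -0.31835085  0.07303404] [ 7.85844905e-01  6.18423518e-01  3.37564644e-04 -1.49617605e-04] 0.027552550873255543
```

View pics/b3.png

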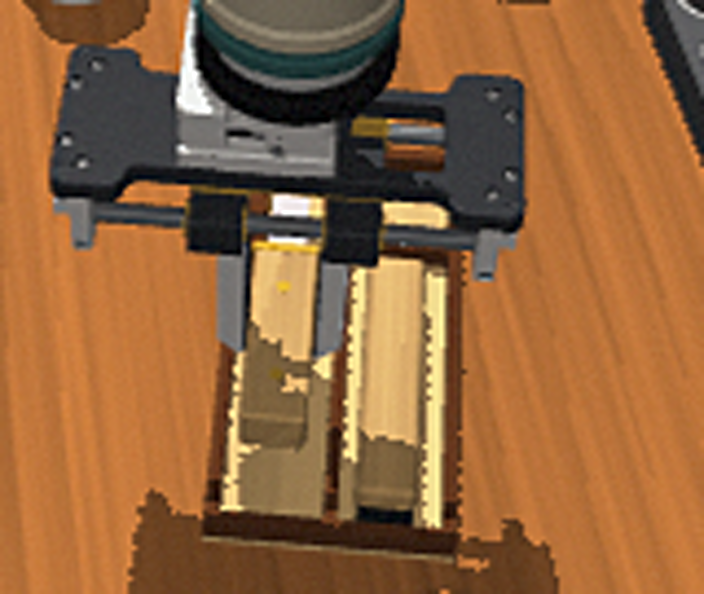

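The knife is held straight and parallel over its row, with handle end at crop (273,430) and the blade hidden under the gripper over the slot. I lower it and release with a small opening.

Request:
apply_moves(
  series=[
    {"dx":0,"dy":0,"dz":-2,"wx":0,"wy":0,"wz":0},
    {"dx":0,"dy":0,"dz":-3.5,"wx":0,"wy":0,"wz":0},
    {"dx":0,"dy":0,"dz":-4.2,"wx":0,"wy":0,"wz":0},
    {"dx":0,"dy":0,"dz":-4.5,"wx":0,"wy":0,"wz":0},
    {"dx":0,"dy":0,"dz":-4.5,"wx":0,"wy":0,"wz":0},
    {"dx":0,"dy":0,"dz":-4.5,"wx":0,"wy":0,"wz":0},
  ],
)

```text
clock: 13.3
position: [0.4919, -0.3198, 0.028]
orientation: [0.786, 0.618, 0.0, 0.0]
force: [0.3, -0.4, -0.9]
finger_gap: 0.0276
finger_force: 30.0
```

Request:
apply_moves(
  series=[
    {"dx":0,"dy":0,"dz":0,"wx":0,"wy":0,"wz":0},
    {"dx":0,"dy":0,"dz":0,"wx":0,"wy":0,"wz":0},
    {"dx":0,"dy":0,"dz":0,"wx":0,"wy":0,"wz":0},
    {"dx":0,"dy":0,"dz":4,"wx":0,"wy":0,"wz":0},
    {"dx":0,"dy":0,"dz":8,"wx":0,"wy":0,"wz":0},
    {"dx":0,"dy":0,"dz":12,"wx":0,"wy":0,"wz":0},
    {"dx":0,"dy":25,"dz":12,"wx":0,"wy":0,"wz":0},
    {"dx":0,"dy":25,"dz":12,"wx":0,"wy":0,"wz":0},
    {"dx":0,"dy":25,"dz":12,"wx":0,"wy":0,"wz":0},
    {"dx":0,"dy":25,"dz":12,"wx":0,"wy":0,"wz":0},
    {"dx":0,"dy":25,"dz":12,"wx":0,"wy":0,"wz":0},
  ],
  jaw=4,
)

```text
clock: 14.4
position: [0.4914, -0.0679, 0.1479]
orientation: [0.786, 0.618, 0.0, 0.0]
force: [1.1, -0.0, 1.0]
finger_gap: 0.0401
finger_force: 0.0
```

```bash
python3 - <<'E'
from fit import *
import json
s=manip.read_state(); print(s["position"])
b=manip.capture("side"); a=manip.capture("top")
t0=json.load(open("poses.json"))["tray"]
P=[fit([c],"tray",t0)[0] for c in(a,b)]; print(P); p=(P[0]+P[1])/2
# rectify tray at handle/brush-top heights from both cams, 3 px/mm
def rect(c,z,k=2.5):
    q=np.float32([[-.11,-.06,z],[.11,-.06,z],[.11,.06,z],[-.11,.06,z]])
    H=cv2.getPerspectiveTransform(np.float32(proj(c,place(q,p))),np.float32([[0,120*k],[220*k,120*k],[220*k,0],[0,0]]))
    return cv2.warpPerspective(c["frame"],H,(int(220*k),int(120*k)),flags=cv2.INTER_CUBIC)
cv2.imwrite("pics/b4.png",np.vstack([rect(b,.030),rect(a,.030)]))
E
```

```text
[ 0.49135122 -0.06792659  0.1478566 ]
[array([ 0.5256589 , -0.28717586,  1.32648687]), array([ 0.52577136, -0.28347028,  1.3360998 ])]
```

View pics/b4.png

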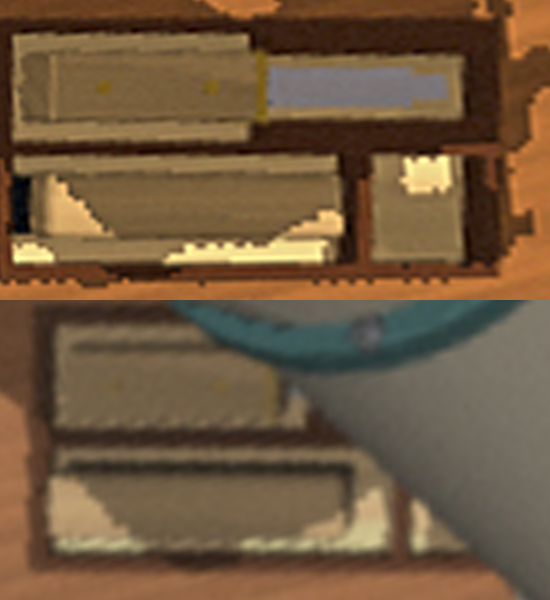

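The rectified views show the knife flat, with its handle in the wide part and its blade in the slot, and the brush flat in its compartment. About 15 mm is free between the brush end and the divider. I nudge the brush toward the -x wall so that a finger fits there, and then grip the divider.

Request:
apply_moves(
  series=[
    {"dx":5,"dy":-25.3,"dz":-4,"wx":0,"wy":0,"wz":0},
    {"dx":5,"dy":-25.3,"dz":-4,"wx":0,"wy":0,"wz":0},
    {"dx":5,"dy":-25.3,"dz":-4,"wx":0,"wy":0,"wz":0},
    {"dx":5,"dy":-25.3,"dz":-4,"wx":0,"wy":0,"wz":0},
    {"dx":5,"dy":-25.3,"dz":-4,"wx":0,"wy":0,"wz":0},
    {"dx":5,"dy":-25.3,"dz":-4,"wx":0,"wy":0,"wz":0},
    {"dx":5,"dy":-25.3,"dz":-6,"wx":0,"wy":0,"wz":0},
    {"dx":5,"dy":-25.3,"dz":-6,"wx":0,"wy":0,"wz":0},
    {"dx":5,"dy":-25.3,"dz":-8.5,"wx":0,"wy":0,"wz":0},
    {"dx":5,"dy":-25.3,"dz":-10.5,"wx":0,"wy":0,"wz":0},
    {"dx":5,"dy":-25.3,"dz":-11.8,"wx":0,"wy":0,"wz":0},
    {"dx":5,"dy":-25.3,"dz":-11.8,"wx":0,"wy":0,"wz":0},
  ],
  jaw=3.6,
)

```text
clock: 15.7
position: [0.5405, -0.3215, 0.0284]
orientation: [0.786, 0.619, -0.001, -0.001]
force: [0.3, -0.2, 0.4]
finger_gap: 0.0362
finger_force: 0.0
```

Request:
apply_moves(
  series=[
    {"dx":0,"dy":0,"dz":0,"wx":0,"wy":0,"wz":0},
    {"dx":0,"dy":0,"dz":0,"wx":0,"wy":0,"wz":0},
    {"dx":0,"dy":0,"dz":0,"wx":0,"wy":0,"wz":0},
    {"dx":0,"dy":0,"dz":0,"wx":0,"wy":0,"wz":0},
    {"dx":-0.05,"dy":-0.2,"dz":0,"wx":0,"wy":0,"wz":0},
    {"dx":-0.1,"dy":-0.4,"dz":0,"wx":0,"wy":0,"wz":0},
    {"dx":-0.15,"dy":-0.6,"dz":0,"wx":0,"wy":0,"wz":0},
    {"dx":-0.15,"dy":-0.6,"dz":0,"wx":0,"wy":0,"wz":0},
  ],
  jaw=0,
  squeeze=10,
)

```text
clock: 16.5
position: [0.5416, -0.3278, 0.0305]
orientation: [0.786, 0.618, 0.001, 0.001]
force: [0.5, 3.0, 5.4]
finger_gap: 0.0258
finger_force: 10.0
```

Request:
apply_moves(
  series=[
    {"dx":0,"dy":0,"dz":0,"wx":0,"wy":0,"wz":0},
    {"dx":0,"dy":0,"dz":0,"wx":0,"wy":0,"wz":0},
    {"dx":0,"dy":0,"dz":0,"wx":0,"wy":0,"wz":0},
    {"dx":0,"dy":0,"dz":4,"wx":0,"wy":0,"wz":0},
    {"dx":0,"dy":0,"dz":8,"wx":0,"wy":0,"wz":0},
    {"dx":-10,"dy":25,"dz":13,"wx":0,"wy":0,"wz":0},
    {"dx":-10,"dy":25,"dz":13,"wx":0,"wy":0,"wz":0},
    {"dx":-10,"dy":25,"dz":13,"wx":0,"wy":0,"wz":0},
    {"dx":-10,"dy":25,"dz":13,"wx":0,"wy":0,"wz":0},
    {"dx":-10,"dy":25,"dz":13,"wx":0,"wy":0,"wz":0},
    {"dx":-10,"dy":25,"dz":13,"wx":0,"wy":0,"wz":0},
  ],
  jaw=3.6,
)

```text
clock: 17.6
position: [0.4382, -0.0751, 0.1602]
orientation: [0.785, 0.62, 0.0, -0.0]
force: [0.5, 0.1, 0.2]
finger_gap: 0.036
finger_force: 0.0
```

```bash
python3 - <<'E'
from fit import *
import json
s=manip.read_state(); print(s["position"])
b=manip.capture("side"); a=manip.capture("top")
t0=json.load(open("poses.json"))["tray"]
P=[fit([c],"tray",t0)[0] for c in(a,b)]; print(P); p=P[1]; p[:2]=[.5*(P[0][0]+P[1][0]),P[1][1]-.0004]
json.dump(p.tolist(),open("tray.json","w"))
def rect(c,z,k=2.5):
    q=np.float32([[-.11,-.06,z],[.11,-.06,z],[.11,.06,z],[-.11,.06,z]])
    H=cv2.getPerspectiveTransform(np.float32(proj(c,place(q,p))),np.float32([[0,120*k],[220*k,120*k],[220*k,0],[0,0]]))
    return cv2.warpPerspective(c["frame"],H,(int(220*k),int(120*k)),flags=cv2.INTER_CUBIC)
cv2.imwrite("pics/b5.png",np.vstack([rect(b,.033),rect(b,.016)]))
E
```

```text
[ 0.43816213 -0.07509106  0.16021293]
[array([ 0.52560829, -0.28784886,  1.32707939]), array([ 0.52565497, -0.28437792,  1.33589482])]
```

View pics/b5.png

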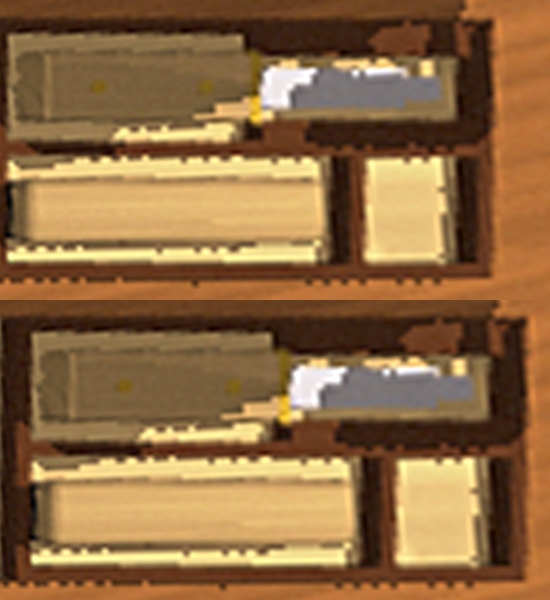

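Upper strip at z=33 mm: the brush top spans columns 20–322, so its far end is near tray x ≈ 20 and about 20 mm is free before the divider. The knife is still seated. Now I grip the divider.

Request:
apply_moves(
  series=[
    {"dx":12.3,"dy":-17,"dz":0,"wx":0,"wy":0,"wz":0.8},
    {"dx":12.3,"dy":-17,"dz":0,"wx":0,"wy":0,"wz":0.8},
    {"dx":12.3,"dy":-17,"dz":0,"wx":0,"wy":0,"wz":0.8},
    {"dx":12.3,"dy":-17,"dz":0,"wx":0,"wy":0,"wz":0.8},
    {"dx":12.3,"dy":-17,"dz":0,"wx":0,"wy":0,"wz":1.567},
    {"dx":12.3,"dy":-17,"dz":0,"wx":0,"wy":0,"wz":1.567},
    {"dx":12.3,"dy":-17,"dz":0,"wx":0,"wy":0,"wz":1.567},
    {"dx":12.3,"dy":-17,"dz":0,"wx":0,"wy":0,"wz":1.567},
    {"dx":12.3,"dy":-17,"dz":-5,"wx":0,"wy":0,"wz":1.567},
    {"dx":12.3,"dy":-17,"dz":-9,"wx":0,"wy":0,"wz":1.567},
    {"dx":12.3,"dy":-17,"dz":-11,"wx":0,"wy":0,"wz":1.567},
    {"dx":12.3,"dy":-17,"dz":-11,"wx":0,"wy":0,"wz":1.567},
    {"dx":12.3,"dy":-17,"dz":-11,"wx":0,"wy":0,"wz":1.567},
  ],
  jaw=1.6,
)

```text
clock: 19.0
position: [0.5631, -0.2498, 0.0493]
orientation: [0.122, 0.992, 0.0, -0.0]
force: [0.2, -0.8, 0.2]
finger_gap: 0.0157
finger_force: 0.0
```

```bash
python3 - <<'E'
from fit import *
b=manip.capture("side"); s=manip.read_state(); print(s["position"],s["orientation"],s["finger_gap"])
uv=proj(b,[[.55,-.25,.03]])[0].astype(int); r=b["frame"][uv[1]-60:uv[1]+60,uv[0]-75:uv[0]+75].copy()
# mark fingertips and the divider ends
def m(X,col):
    for q in (proj(b,X)-uv+[75,60]): cv2.circle(r2,tuple(int(v) for v in (q+.5)*5),3,col,-1)
r2=cv2.resize(r,None,fx=5,fy=5,interpolation=cv2.INTER_CUBIC)
m(place(np.array([[.047,-.003,.016],[.047,-.047,.016]]),[.5256,-.2848,1.333]),(255,0,255))
cv2.imwrite("pics/b6.png",r2)
E
```

```text
[ 0.56383634 -0.24966739  0.05027826] [ 1.22011058e-01  9.92528403e-01 -1.64256730e-04  8.02410047e-04] 0.016296175222075267
```

View pics/b6.png

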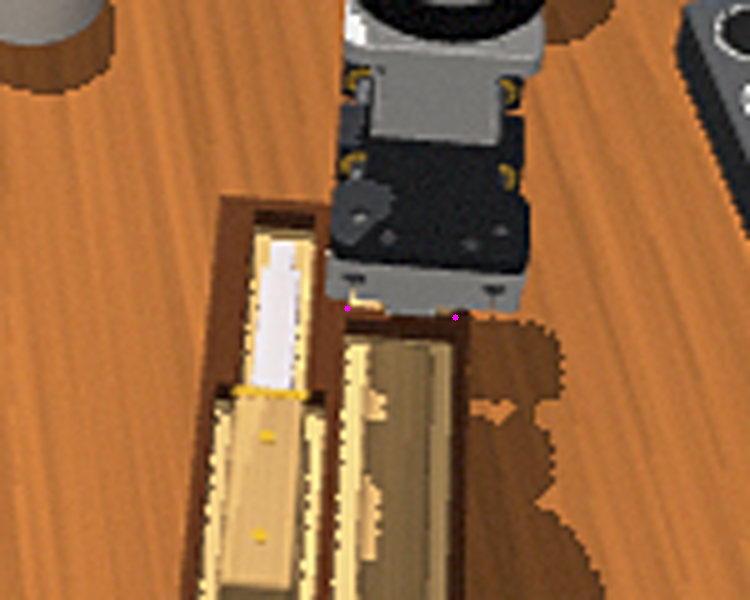

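The divider's marked ends at crop (347,308) and (455,317) match the picture, and the blade lies in the slot. The gripper is 5 mm too far back, so I correct that and descend.

Request:
apply_moves(
  series=[
    {"dx":-0.25,"dy":0.45,"dz":0,"wx":0,"wy":0,"wz":0},
    {"dx":-0.25,"dy":0.45,"dz":0,"wx":0,"wy":0,"wz":0},
    {"dx":-0.25,"dy":0.45,"dz":-1,"wx":0,"wy":0,"wz":0},
    {"dx":-0.25,"dy":0.45,"dz":-1.5,"wx":0,"wy":0,"wz":0},
    {"dx":-0.25,"dy":0.45,"dz":-2,"wx":0,"wy":0,"wz":0},
    {"dx":-0.25,"dy":0.45,"dz":-2,"wx":0,"wy":0,"wz":0},
  ],
  jaw=1.6,
)

```text
clock: 19.65
position: [0.5599, -0.244, 0.0285]
orientation: [0.121, 0.993, 0.0, -0.001]
force: [-0.8, -0.3, 0.1]
finger_gap: 0.0161
finger_force: 0.0
```

Request:
apply_moves(
  series=[
    {"dx":0,"dy":-0.05,"dz":-0.5,"wx":0,"wy":0,"wz":0},
    {"dx":0,"dy":-0.05,"dz":-0.9,"wx":0,"wy":0,"wz":0},
    {"dx":0,"dy":-0.05,"dz":-1.3,"wx":0,"wy":0,"wz":0},
    {"dx":0,"dy":-0.05,"dz":-1.3,"wx":0,"wy":0,"wz":0},
  ],
  jaw=1.6,
)

```text
clock: 20.05
position: [0.5601, -0.2446, 0.0158]
orientation: [0.121, 0.993, 0.0, -0.001]
force: [-0.3, 0.2, -0.5]
finger_gap: 0.016
finger_force: 0.0
```

Request:
apply_moves(
  series=[
    {"dx":0,"dy":0,"dz":0,"wx":0,"wy":0,"wz":0},
    {"dx":0,"dy":0,"dz":0,"wx":0,"wy":0,"wz":0},
    {"dx":0,"dy":0,"dz":0,"wx":0,"wy":0,"wz":0},
    {"dx":0,"dy":0,"dz":0,"wx":0,"wy":0,"wz":0},
  ],
  jaw=0,
  squeeze=30,
)

```text
clock: 20.45
position: [0.5606, -0.2447, 0.0166]
orientation: [0.121, 0.993, -0.0, 0.0]
force: [0.1, -1.0, -0.6]
finger_gap: 0.0057
finger_force: 30.0
```

Request:
apply_moves(
  series=[
    {"dx":0.1,"dy":0.7,"dz":0,"wx":0,"wy":0,"wz":0.02},
    {"dx":0.2,"dy":1.4,"dz":0,"wx":0,"wy":0,"wz":0.04},
    {"dx":0.3,"dy":2.1,"dz":0,"wx":0,"wy":0,"wz":0.06},
    {"dx":0.4,"dy":2.8,"dz":0,"wx":0,"wy":0,"wz":0.08},
    {"dx":0.5,"dy":3.6,"dz":0,"wx":0,"wy":0,"wz":0.1},
    {"dx":0.6,"dy":4.3,"dz":0,"wx":0,"wy":0,"wz":0.12},
    {"dx":0.7,"dy":5,"dz":0,"wx":0,"wy":0,"wz":0.14},
    {"dx":0.8,"dy":5.7,"dz":0,"wx":0,"wy":0,"wz":0.16},
    {"dx":0.9,"dy":6.4,"dz":0,"wx":0,"wy":0,"wz":0.18},
    {"dx":1,"dy":7.1,"dz":0,"wx":0,"wy":0,"wz":0.196},
    {"dx":1,"dy":7.1,"dz":0,"wx":0,"wy":0,"wz":0.196},
  ],
)

```text
clock: 21.55
position: [0.5709, -0.1709, 0.0166]
orientation: [0.021, 1.0, 0.001, 0.0]
force: [-1.4, 0.4, 1.5]
finger_gap: 0.0055
finger_force: 30.0
```

```bash
cat > chk.py <<'E'
from fit import *
import sys
t=[float(v) for v in sys.argv[1:4]]
s=manip.read_state(); print(s["position"],s["orientation"],s["force"],s["finger_gap"],s["clock"])
a=manip.capture("top"); b=manip.capture("side")
print([np.round(np.r_[fit([c],"tray",t)],4) if 0 else fit([c],"tray",t) for c in(a,b)])
E
python3 chk.py .5435 -.22 1.529
```

```text
[ 0.57089967 -0.17089544  0.01656609] [2.14435574e-02 9.99769233e-01 1.26792321e-03 2.15109973e-04] [-1.36778947  0.44216755  1.49208817] 0.005509203934446238 21.55
[(array([ 0.54440269, -0.2171672 ,  1.53239699]), np.float64(0.061884063025117834)), (array([ 0.5432713 , -0.21567585,  1.54110171]), np.float64(0.03307188662090914))]
```

Request:
apply_moves(
  series=[
    {"dx":0,"dy":1,"dz":0,"wx":0,"wy":0,"wz":0},
    {"dx":0,"dy":2.5,"dz":0,"wx":0,"wy":0,"wz":0},
    {"dx":0,"dy":4.3,"dz":0,"wx":0,"wy":0,"wz":0},
    {"dx":0,"dy":6.1,"dz":0,"wx":0,"wy":0,"wz":0},
    {"dx":0,"dy":7.9,"dz":0,"wx":0,"wy":0,"wz":0},
    {"dx":0,"dy":9.7,"dz":0,"wx":0,"wy":0,"wz":0},
    {"dx":0,"dy":11.5,"dz":0,"wx":0,"wy":0,"wz":0},
    {"dx":0,"dy":13.3,"dz":0,"wx":0,"wy":0,"wz":0},
    {"dx":0,"dy":15.1,"dz":0,"wx":0,"wy":0,"wz":0},
    {"dx":0,"dy":16.9,"dz":0,"wx":0,"wy":0,"wz":0},
    {"dx":0,"dy":18.7,"dz":0,"wx":0,"wy":0,"wz":0},
    {"dx":0,"dy":20.5,"dz":0,"wx":0,"wy":0,"wz":0},
    {"dx":0,"dy":22.3,"dz":0,"wx":0,"wy":0,"wz":0},
    {"dx":0,"dy":24.1,"dz":0,"wx":0,"wy":0,"wz":0},
    {"dx":0,"dy":26,"dz":0,"wx":0,"wy":0,"wz":0},
    {"dx":0,"dy":28,"dz":0,"wx":0,"wy":0,"wz":0},
    {"dx":0,"dy":30,"dz":0,"wx":0,"wy":0,"wz":0},
    {"dx":0,"dy":32,"dz":0,"wx":0,"wy":0,"wz":0},
    {"dx":0,"dy":33.5,"dz":0,"wx":0,"wy":0,"wz":0},
    {"dx":0,"dy":33.7,"dz":0,"wx":0,"wy":0,"wz":0},
  ],
)

```text
clock: 23.65
position: [0.57, 0.1667, 0.0165]
orientation: [0.022, 1.0, 0.002, -0.0]
force: [0.2, -0.1, 2.9]
finger_gap: 0.0058
finger_force: 30.0
```

```bash
python3 chk.py .544 .12 1.53
```

```text
[0.56999651 0.16673145 0.01652968] [ 2.15290691e-02  9.99766996e-01  1.56631680e-03 -4.90371034e-06] [ 0.17761978 -0.05736387  2.87078773] 0.005790417547470322 23.65
[(array([0.54336373, 0.12347075, 1.55785378]), np.float64(0.09359593120733024)), (array([0.54238443, 0.11998477, 1.54445118]), np.float64(0.05729178241773956))]
```

Request:
apply_moves(
  series=[
    {"dx":0.7,"dy":1.4,"dz":0,"wx":0,"wy":0,"wz":0},
    {"dx":1.5,"dy":3,"dz":0,"wx":0,"wy":0,"wz":0},
    {"dx":2.3,"dy":4.6,"dz":0,"wx":0,"wy":0,"wz":0},
    {"dx":3.1,"dy":6.2,"dz":0,"wx":0,"wy":0,"wz":0},
    {"dx":3.9,"dy":7.6,"dz":0,"wx":0,"wy":0,"wz":0},
    {"dx":4.5,"dy":8.8,"dz":0,"wx":0,"wy":0,"wz":0},
    {"dx":5,"dy":9.7,"dz":0,"wx":0,"wy":0,"wz":0},
    {"dx":5.2,"dy":10.2,"dz":0,"wx":0,"wy":0,"wz":0},
    {"dx":5.2,"dy":10.2,"dz":0,"wx":0,"wy":0,"wz":0},
  ],
)

```text
clock: 24.65
position: [0.6224, 0.2621, 0.0166]
orientation: [0.024, 1.0, -0.002, -0.001]
force: [-3.0, -4.3, 6.3]
finger_gap: 0.0054
finger_force: 30.0
```

Request:
apply_moves(
  series=[
    {"dx":0.1,"dy":0,"dz":0,"wx":0,"wy":0,"wz":0},
    {"dx":0.2,"dy":0,"dz":0,"wx":0,"wy":0,"wz":0},
    {"dx":0.3,"dy":0,"dz":0,"wx":0,"wy":0,"wz":0},
    {"dx":0.4,"dy":0,"dz":0,"wx":0,"wy":0,"wz":0},
    {"dx":0.4,"dy":0,"dz":0,"wx":0,"wy":0,"wz":0},
  ],
)

```text
clock: 25.15
position: [0.6233, 0.2624, 0.0166]
orientation: [0.024, 1.0, -0.003, -0.003]
force: [-8.2, -4.7, 10.0]
finger_gap: 0.0054
finger_force: 30.0
```

```bash
python3 - <<'E'
from fit import *
s=manip.read_state(); print(s["position"],s["force"])
b=manip.capture("side"); a=manip.capture("top")
print([fit([b],"tray",[.597,.217,1.53])])
r=b["frame"]; uv=proj(b,[[.6,.23,.02]])[0].astype(int)
r=r[uv[1]-45:uv[1]+45,uv[0]-60:uv[0]+60]
uv=proj(a,[[.6,.22,.02]])[0].astype(int); q=a["frame"][uv[1]-45:uv[1]+45,uv[0]-60:uv[0]+60]
cv2.imwrite("pics/b7.png",cv2.resize(np.vstack([r,q]),None,fx=3.3,fy=3.3,interpolation=cv2.INTER_CUBIC))
E
```

```text
[0.62334946 0.26244543 0.01655129] [-8.19691884 -4.73762226  9.9920211 ]
[(array([0.59575772, 0.21929437, 1.53802268]), np.float64(0.08359141172017809))]
```

View pics/b7.png

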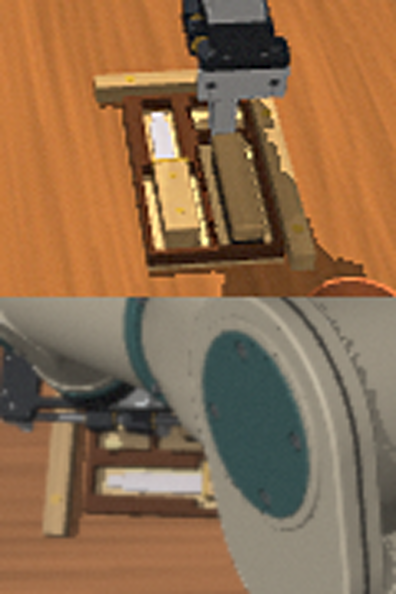

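The side view (upper half) shows the tray's long side at the long strip. The top view shows about 12 mm still open between its +x end (column 87) and the short strip (column 73). I ease off in x and z, then slide further in y.

Request:
apply_moves(
  series=[
    {"dx":-0.4,"dy":0,"dz":0.15,"wx":0,"wy":0,"wz":0},
    {"dx":-0.6,"dy":0.1,"dz":0.15,"wx":0,"wy":0,"wz":0},
    {"dx":-0.6,"dy":0.3,"dz":0.15,"wx":0,"wy":0,"wz":0},
    {"dx":-0.6,"dy":0.5,"dz":0.15,"wx":0,"wy":0,"wz":0},
    {"dx":-0.6,"dy":0.7,"dz":0.15,"wx":0,"wy":0,"wz":0},
    {"dx":-0.6,"dy":0.7,"dz":0.15,"wx":0,"wy":0,"wz":0},
  ],
)

```text
clock: 25.85
position: [0.6204, 0.2731, 0.0178]
orientation: [0.023, 1.0, 0.0, -0.0]
force: [-0.0, -0.5, -5.4]
finger_gap: 0.0056
finger_force: 29.9
```

Request:
apply_moves(
  series=[
    {"dx":0,"dy":0.1,"dz":-0.1,"wx":0,"wy":0,"wz":0},
    {"dx":0,"dy":0.2,"dz":-0.1,"wx":0,"wy":0,"wz":0},
    {"dx":0,"dy":0.3,"dz":-0.1,"wx":0,"wy":0,"wz":0},
    {"dx":0,"dy":0.4,"dz":-0.1,"wx":0,"wy":0,"wz":0},
    {"dx":0,"dy":0.4,"dz":-0.1,"wx":0,"wy":0,"wz":0},
  ],
)

```text
clock: 26.35
position: [0.6205, 0.2767, 0.0171]
orientation: [0.023, 1.0, 0.0, 0.0]
force: [0.1, -0.9, -4.7]
finger_gap: 0.0054
finger_force: 30.0
```

Request:
apply_moves(
  series=[
    {"dx":0,"dy":0.1,"dz":-0.05,"wx":0,"wy":0,"wz":0},
    {"dx":0,"dy":0.2,"dz":-0.05,"wx":0,"wy":0,"wz":0},
    {"dx":0,"dy":0.3,"dz":-0.05,"wx":0,"wy":0,"wz":0},
    {"dx":0,"dy":0.3,"dz":-0.05,"wx":0,"wy":0,"wz":0},
    {"dx":0,"dy":0.3,"dz":-0.05,"wx":0,"wy":0,"wz":0},
  ],
)

```text
clock: 26.85
position: [0.6206, 0.2772, 0.0166]
orientation: [0.023, 1.0, -0.002, -0.0]
force: [0.1, -5.0, -1.2]
finger_gap: 0.0054
finger_force: 30.0
```

Request:
apply_moves(
  series=[
    {"dx":0,"dy":0.2,"dz":0,"wx":0,"wy":0,"wz":0},
    {"dx":0,"dy":0.4,"dz":0,"wx":0,"wy":0,"wz":0},
    {"dx":0,"dy":0.4,"dz":0,"wx":0,"wy":0,"wz":0},
  ],
)

```text
clock: 27.15
position: [0.6206, 0.2773, 0.0166]
orientation: [0.024, 1.0, -0.005, -0.001]
force: [-2.4, -10.8, 4.7]
finger_gap: 0.0055
finger_force: 30.0
```

Request:
apply_moves(
  series=[
    {"dx":0,"dy":-0.4,"dz":0,"wx":0,"wy":0,"wz":0},
    {"dx":0.2,"dy":-0.5,"dz":0,"wx":0,"wy":0,"wz":0},
    {"dx":0.4,"dy":-0.5,"dz":0,"wx":0,"wy":0,"wz":0},
    {"dx":0.6,"dy":-0.5,"dz":0,"wx":0,"wy":0,"wz":0},
    {"dx":0.6,"dy":-0.5,"dz":0,"wx":0,"wy":0,"wz":0},
  ],
)

```text
clock: 27.65
position: [0.6218, 0.2773, 0.0166]
orientation: [0.023, 1.0, -0.002, -0.004]
force: [-11.5, -5.8, 6.9]
finger_gap: 0.0053
finger_force: 30.0
```

```bash
python3 chk.py .597 .231 1.53
```

```text
[0.62183709 0.27729571 0.01655508] [ 0.02270305  0.99973096 -0.00221158 -0.00420658] [-11.54201386  -5.83306608   6.90028017] 0.0053140797809960606 27.65
[(array([0.60149633, 0.2338663 , 1.61015533]), np.float64(0.09724183196664707)), (array([0.59398427, 0.23409309, 1.54017346]), np.float64(0.052736412460972715))]
```

Request:
apply_moves(
  series=[
    {"dx":-0.3,"dy":-0.1,"dz":0,"wx":0,"wy":0,"wz":0},
    {"dx":-0.3,"dy":-0.1,"dz":0,"wx":0,"wy":0,"wz":0},
  ],
)

```text
clock: 27.95
position: [0.6217, 0.2773, 0.0166]
orientation: [0.023, 1.0, -0.001, -0.001]
force: [-4.6, -3.1, 1.8]
finger_gap: 0.0055
finger_force: 30.0
```

Request:
apply_moves(
  series=[
    {"dx":-0.3,"dy":0,"dz":0,"wx":0,"wy":0,"wz":0},
    {"dx":-0.3,"dy":0,"dz":0,"wx":0,"wy":0,"wz":0},
    {"dx":-0.3,"dy":0,"dz":0,"wx":0,"wy":0,"wz":0},
    {"dx":-0.3,"dy":0,"dz":1,"wx":0,"wy":0,"wz":0},
    {"dx":-0.3,"dy":0,"dz":3,"wx":0,"wy":0,"wz":0},
    {"dx":-0.3,"dy":0,"dz":8,"wx":0,"wy":0,"wz":0},
    {"dx":-0.3,"dy":0,"dz":13,"wx":0,"wy":0,"wz":0},
    {"dx":-5,"dy":-40,"dz":15,"wx":0,"wy":0,"wz":0},
    {"dx":-5,"dy":-40,"dz":15,"wx":0,"wy":0,"wz":0},
    {"dx":-5,"dy":-40,"dz":15,"wx":0,"wy":0,"wz":0},
    {"dx":-5,"dy":-40,"dz":15,"wx":0,"wy":0,"wz":0},
    {"dx":-5,"dy":-40,"dz":15,"wx":0,"wy":0,"wz":0},
    {"dx":-5,"dy":-40,"dz":15,"wx":0,"wy":0,"wz":0},
    {"dx":-5,"dy":-40,"dz":15,"wx":0,"wy":0,"wz":0},
    {"dx":-5,"dy":-40,"dz":15,"wx":0,"wy":0,"wz":0},
    {"dx":-5,"dy":-40,"dz":15,"wx":0,"wy":0,"wz":0},
  ],
  jaw=1.5,
)

```text
clock: 29.55
position: [0.5726, -0.1323, 0.1667]
orientation: [0.029, 1.0, -0.003, -0.0]
force: [-0.2, -0.3, 0.5]
finger_gap: 0.0151
finger_force: 0.0
```

```bash
python3 - <<'E'
from fit import *
import json
s=manip.read_state(); print(s["position"],s["clock"])
b=manip.capture("side"); a=manip.capture("top")
R=json.load(open("poses.json"))
for n,p in(("tray",[.597,.231,1.527]),("corner",[.658,.328,-.042]),("pot",R["pot"]),("cup",R["cup"])):
    print(n,[np.round(fit([c],n,p,n in("tray","corner"))[0],4) for c in(a,b)])
r=b["frame"]; uv=proj(b,[[.6,.23,.02]])[0].astype(int)
r=r[uv[1]-42:uv[1]+42,uv[0]-60:uv[0]+60]
uv=proj(a,[[.6,.22,.02]])[0].astype(int); q=a["frame"][uv[1]-42:uv[1]+42,uv[0]-60:uv[0]+60]
cv2.imwrite("pics/b8.png",cv2.resize(np.vstack([r,q]),None,fx=3.5,fy=3.5,interpolation=cv2.INTER_CUBIC))
E
```

```text
[ 0.57263916 -0.13231499  0.16667944] 29.55
tray [array([0.5975, 0.2282, 1.558 ]), array([0.5926, 0.227 , 1.5268])]
corner [array([ 0.6603,  0.3318, -0.0434]), array([0.6431, 0.3297, 0.0335])]
pot [array([ 0.4306, -0.0302,  0.    ]), array([ 0.4321, -0.0323,  0.    ])]
cup [array([ 0.6656, -0.0295,  0.    ]), array([ 0.6556, -0.0283,  0.    ])]
```

View pics/b8.png

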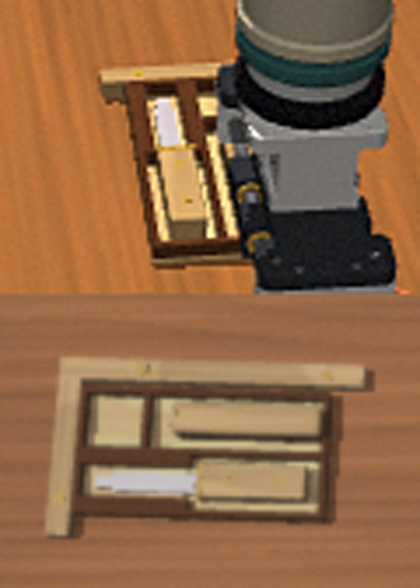

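The top view (lower half) shows the tray snug against both strips at crop column 78 and row 380. The knife's blade is in the slot, the brush is in its compartment, and the jar and cup have not moved. I hand in.

```bash
python3 -c "
from station import manip
print(manip.close_job())"
```

```text
the job is handed in; nothing more can be done
None
```

The job is handed in, with no verdict returned: knife and brush lie flat in their compartments, the tray sits against both strips by force contact and the last top view, and the jar and cup had not visibly moved (the mould was not re-measured).

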